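Check a green gem under the loupe

ROBOT

A 6-joint arm with a two-finger parallel gripper is mounted at the origin on the work surface. World frame = base frame: x ahead of the robot, y to its left, z up, the work surface at z = 0. Lengths are in m, angles in degrees, forces in N, time in s.
With the tool pointing down it reaches from about 0.325 to 1 m from the base axis. Payload 5.1 kg.
Tool frame: the origin (TCP) lies midway between the tips of the shut fingers; the grasp point (between the pads) lies 19 mm behind it; z points along the fingers, y is the line along which they close (so a half turn about z gives the same grasp; the last joint's range is limited). The gripper opens to 85 mm and grips with 20 to 120 N. Pads are 22 mm wide; open, the fingers measure 114 mm over their backs; the gripper's body (76 mm by 85 mm) begins 54 mm behind the grasp point. The pads swing forward as they close: fully open they stand 13 mm farther back than shut.
Start: joints at [-80.191, 7.093, 94.555, -0, 78.352, -4.733], TCP at [0.163, -0.629, 0.231] pointing down, gripper open.
Joint ranges: [-149.61, 149.61], [-58.7, 133.49], [1.44, 155.28], [-77.14, 257.14], [18.33, 153.61], [-166.67, 166.67]. Speed limits (degrees/s): [147.25, 147.25, 180, 180, 180, 180].

INTERFACE

Orientations are given as a 3x3 rotation matrix whose columns are the frame's x, y, z axes.
In Python, from workcell import bot, cams gives the robot as it stands. The module is installed in compiled form; this text tells all that it offers.
- The arm moves only by the tool carry_out, never from a script. Its argument "commands" is a list that holds one entry, the list of rows, each a list of 7 numbers: the closure, from -1 (fully open) to 1 (shut), then the shift along the tool's x, y, z as a fraction of full scale, then the turn, a rotation vector about the tool's x, y, z as a fraction of full scale. A call has 1 to 5 rows; each row shifts and turns the commanded pose from where the row before left it, along the tool's axes as they then stand; what a row does not reach is not made up. Full scale, the value 1, is 0.025 m for a shift and 5 degrees for a turn. A row lasts 1/8 s, in which the tool goes at most 62.5 mm and 10.7 degrees, less where a joint would pass 70% of its speed; a pose out of reach is approached as far as the arm can. A call with a number of a shift or a turn outside -1 to 1 is refused whole. A call with a gripper value outside its range is refused whole. The fingers move at their own pace and stop on an object; "squeeze" is the grip in N (left out, the last holds). Time passes only in rows, so rows that do not move let the fingers close. It gives the time, the measured TCP pose, the force, the opening and the grip force at its end, in the units of the state.
- bot.read_state(): the state, without advancing time (a new reading comes with each control period).
- cams.capture(name): name is "side" or "top" or "wrist"; returns the picture (480x640x3 uint8, red, green, blue); there is no depth.
- cams.camera_info(name): a dict with "vfov" (degrees; the focal length in pixels is half the picture's height over the tangent of half this angle, whatever the lens; pixels are square), "cx", "cy" (the principal point, pixels), "k1" (the pictures are not rectified: a ray, as slopes to the right and down, at radius r is drawn at 1 + k1 r^2 times it, then the intrinsics apply), "world_to_cam" (4x4, takes a point from world to camera coordinates); the wrist camera has in their place "mount" (4x4, takes a point from camera to tool coordinates, whose origin is the TCP and whose axes are the flange's). Camera axes: x right, y down, z forward; pixel columns grow to the right and rows downward; lengths in m; the calibration is good to about 2 mm. A picture is of the moment at which its call begins: read the wrist's pose just before it. camera_info takes no time and is no camera call.
- bot.finish_job(): hands the job in; it is judged then, once.
The state is a dict: "time": time; "joints": joint angles; "qd": joint speeds; "joint_torque": joint torques, N m; "tcp_pos": TCP position; "eef_rot": TCP orientation; "force": force on the tool from outside, world axes, zero at the start; "wrist_torque": the same for the moment, N m; "grip_width": finger opening in m; "grip_force": force on a finger pad.
Only numpy, scipy, OpenCV 4.12 (cv2) and the standard library are available. Lean on these libraries where they do the work, as an engineer would, in place of code of your own. Each camera call takes 0.05 s, during which the arm holds its last target. There are 200 camera calls.

TASK

Put the gem box with the green stone squarely on top of the gem box that sits on the inspection stand, edges lined up, and let go of it. Then pick up the loupe and hold it level with its lens centred over the green stone, at the height marked by the red collar on the stand's post; finish there, still holding the loupe steady in the air. Leave the collar's setting and the red and blue gem boxes as they are.

Things in the scene. Friction and masses are not known exactly. Their poses are not given: they have to be found in the camera images.
- stand: inspection stand, fixed to the table: a pale wooden board 130 mm (its x) by 190 mm (its y, from -62.5 to +127.5 mm), 12 mm thick, carrying a steel block 70 x 70 mm whose top is 32 mm above the table, and an upright 10 mm aluminium post, 160 mm tall over the table, with its axis at y = +100 mm. Origin on the table under the centre of the steel block; x, y horizontal.
- focus_mark (a point): centre of the red collar (22 mm across, 10 mm tall) on the stand's post, on the post's axis; its height above the table, 105 to 140 mm, is the height at which the lens centre must be held. The collar is held by friction of about 8 N and differs from run to run; z up.
- box_base: gem box: black square box 44 x 44 x 20 mm, closed by a rigid flat top, showing a 21 mm round grey stone on white foam in its middle; about 60 g, flat sides to grip. Origin at the centre of its underside, x and y along its sides, z up. It lies on the stand's steel block, near its middle, loose, not necessarily square to the stand; its top is 52 mm above the table.
- box_green: gem box: black square box 44 x 44 x 20 mm, closed by a rigid flat top, showing a 21 mm round green stone on white foam in its middle; about 60 g, flat sides to grip. Origin at the centre of its underside, x and y along its sides, z up. It starts lying on the table; it is the one to be stacked and looked at.
- box_red: gem box: black square box 44 x 44 x 20 mm, closed by a rigid flat top, showing a 21 mm round red stone on white foam in its middle; about 60 g, flat sides to grip. Origin at the centre of its underside, x and y along its sides, z up. Not needed: leave it where it is. 
- box_blue: gem box: black square box 44 x 44 x 20 mm, closed by a rigid flat top, showing a 21 mm round blue stone on white foam in its middle; about 60 g, flat sides to grip. Origin at the centre of its underside, x and y along its sides, z up. Not needed: leave it where it is. 
- loupe: hand lens lying flat on the table, about 70 g: a straight black handle, 14 mm wide and 14 mm tall, along the loupe's x from -60 to +30 mm, then a round steel-rimmed lens 64 mm across, 13 mm thick, centred at x = +61 mm. Origin at the underside, at the balance point (a good place to grip across the handle); x points to the lens, z up when it lies flat or is held level.
- lens (a point): centre of the loupe's lens, 61 mm along x from the loupe's origin and 7 mm above its underside.
Things that resemble listed ones, but are neither listed nor needed, are in the scene too. Leave any orange look-alike of the box_green alone.

How it is judged:
By the outcome, as a careful person would: the job done as asked, in the order asked, and still so for the second after the job is handed in, while the arm keeps its last pose, push and grip.
It also fails if it takes over 62 s, if anything falls off the work surface, if the arm or the gripper's body presses on something with over 40 N, if the wrist force passes 120 N, or if a joint passes its speed limit or range.

## Working session

There is one attempt and no reset: what is moved stays moved. The work goes in short steps, Python scripts to look and compute and a tool call to move; the robot and the scene stay as the last step left them, time stands still between calls to the robot, and variables do not carry over. Pictures are saved under pics/ and viewed, at most 10 in all, crops included, and the job is handed in when it is done.

Besides the shell and the picture viewer there is one more tool, called by a JSON object that holds its "op" and its "data". carry_out: Moves the arm, as the interface text tells. Shift numbers are shares of 0.025 m and turn numbers shares of 5 degrees, none past 1 either way. Its arguments: {"type":"object","properties":{"commands":{"type":"array"},"squeeze":{"type":"number"}},"required":["commands"]}

```bash
mkdir -p pics
cat > h.py <<'E'
import numpy as np, cv2
from workcell import bot, cams
def K(i): return 240/np.tan(np.radians(i["vfov"])/2)
def T(name,st=None):  # cam->world
    i=cams.camera_info(name)
    if name!="wrist": return np.linalg.inv(np.array(i["world_to_cam"]))
    st=st or bot.read_state(); M=np.eye(4); M[:3,:3]=st["eef_rot"]; M[:3,3]=st["tcp_pos"]
    return M@np.array(i["mount"])
def ray(name,uv,M):
    i=cams.camera_info(name); f=K(i)
    k=np.array([[f,0,i["cx"]],[0,f,i["cy"]],[0,0,1]],float)
    n=cv2.undistortPoints(np.array(uv,float).reshape(-1,1,2),k,np.array([i["k1"],0,0,0.]),None,None).reshape(-1,2)
    return M[:3,3], np.c_[n,np.ones(len(n))]@M[:3,:3].T
def onz(name,uv,z,M):
    o,d=ray(name,uv,M); return o+d*((z-o[2])/d[:,2])[:,None]
def proj(name,P,M):
    i=cams.camera_info(name); f=K(i); C=np.linalg.inv(M); p=np.atleast_2d(P)@C[:3,:3].T+C[:3,3]
    s=p[:,:2]/p[:,2:]; s=s*(1+i["k1"]*(s**2).sum(1,keepdims=True)); return s*f+[i["cx"],i["cy"]]
def shot(name,fn):
    M=T(name); im=cams.capture(name)[:,:,::-1].copy(); cv2.imwrite("pics/"+fn,im); np.save("pics/"+fn+".npy",M); return im,M
E
python3 - <<'E'
from h import *
np.set_printoptions(precision=4,suppress=True)
for n in("top","side","wrist"):
    im,M=shot(n,n+"0.png"); i=cams.camera_info(n); print(n,i["vfov"],i["cx"],i["cy"],i["k1"]);print(M)
print(bot.read_state())
E
```

```text
top 49.29286691691998 319.10505717728387 242.32308401638775 -0.10564072479051421
[[ 0.011  -0.9926  0.121   0.3624]
 [-0.9998 -0.0091  0.0161  0.04  ]
 [-0.0149 -0.1212 -0.9925  1.1755]
 [ 0.      0.      0.      1.    ]]
side 52.81476243376219 315.17658680670974 236.23857459835253 -0.09561891614180341
[[-0.6983 -0.4614  0.5473 -0.0762]
 [-0.7158  0.4548 -0.5299  0.6169]
 [-0.0044 -0.7617 -0.6479  0.7889]
 [ 0.      0.      0.      1.    ]]
wrist 71.49685722014125 322.98397675653183 238.82633123257955 5.1631226644249085e-05
[[ 0.2516 -0.9169 -0.3098  0.2437]
 [-0.9678 -0.2387 -0.0793 -0.6078]
 [-0.0012  0.3198 -0.9475  0.3731]
 [ 0.      0.      0.      1.    ]]
{'time': 0.15, 'joints': array([-80.1922,   7.1279,  94.6153,  -0.0017,  78.3542,  -4.7323]), 'qd': array([ 0.0711, -0.1077, -0.2386,  0.0313, -0.0426, -0.0414]), 'joint_torque': array([  0.002 , -42.4225, -36.6014,  -0.    ,   0.0046,  -0.    ]), 'tcp_pos': array([ 0.1631, -0.6287,  0.2303]), 'eef_rot': array([[ 0.968 ,  0.2511, -0.0003],
       [ 0.2511, -0.968 ,  0.0017],
       [ 0.0001, -0.0017, -1.    ]]), 'force': array([ 0.6721, -0.0573,  0.3015]), 'wrist_torque': array([-0.0231,  0.0265, -0.0247]), 'grip_force': 0.0, 'grip_width': 0.08556761608360085}
```

View pics/top0.png

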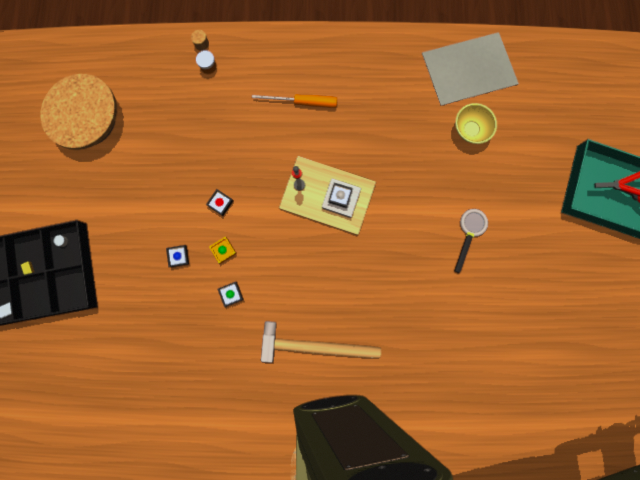

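View pics/side0.png

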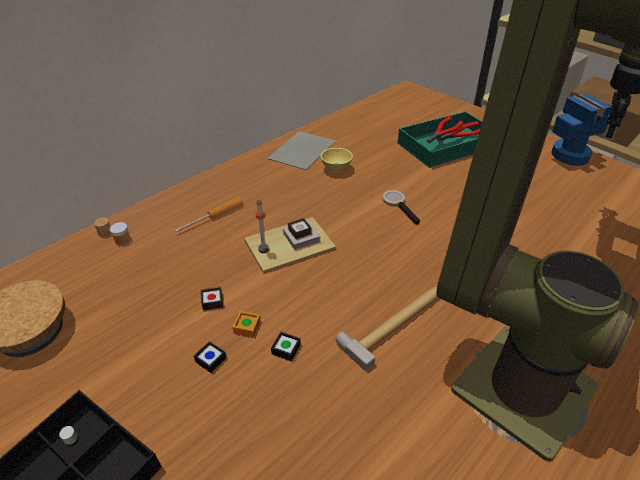

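The top view shows the green box at (230,294), the orange look-alike at (222,249), the stand's block at (340,195), the post at about (297,180) and the loupe lens at (474,222) with its handle end at (458,272). The side view shows the red collar at (260,214).

```bash
cat >> h.py <<'E'
def reg(mask,uv,rad,minA=5):
    """largest contour in mask within rad of uv"""
    m=np.zeros_like(mask); cv2.circle(m,tuple(int(x) for x in uv),rad,255,-1); m&=mask
    c=[x for x in cv2.findContours(m,cv2.RETR_EXTERNAL,cv2.CHAIN_APPROX_NONE)[0] if cv2.contourArea(x)>=minA]
    return max(c,key=cv2.contourArea) if c else None
def sq(name,c,z,M):
    """contour -> plane -> square centre, side lengths, yaw(mod 90)"""
    P=onz(name,c.reshape(-1,2),z,M)[:,:2]
    (x,y),(w,h),a=cv2.minAreaRect((P*1000).astype(np.float32)); return np.round([x/1000,y/1000,w/1000,h/1000,(a+45)%90-45],4)
def cen(c): m=cv2.moments(c); return np.array([m["m10"]/m["m00"],m["m01"]/m["m00"]])
E
python3 - <<'E'
from h import *
np.set_printoptions(precision=4,suppress=True)
im=cv2.imread("pics/top0.png");M=np.load("pics/top0.png.npy");s=cv2.cvtColor(im,cv2.COLOR_BGR2HSV)
white=cv2.inRange(s,(0,0,130),(180,70,255))
for n,uv,z in(("green",(230,294),.02),("red",(219,202),.02),("blue",(177,256),.02),("base",(340,195),.052)):
    c=reg(white,uv,11);print(n,sq("top",c,z,M))
c=reg(cv2.inRange(s,(40,120,60),(85,255,255)),(230,294),12);print("greenstone",onz("top",cen(c),.02,M))
dark=cv2.inRange(s,(0,0,0),(180,255,70))
c=reg(dark,(464,255),30);print("handle",sq("top",c,.014,M),onz("top",cen(c),.014,M), cv2.minAreaRect(c))
print("lens",onz("top",(474,222),.012,M), onz("top",[(459,271)],.014,M))
# collar from two views
si=cv2.imread("pics/side0.png");Ms=np.load("pics/side0.png.npy");ss=cv2.cvtColor(si,cv2.COLOR_BGR2HSV)
red=lambda h:cv2.inRange(h,(0,150,80),(6,255,255))|cv2.inRange(h,(174,150,80),(180,255,255))
ct=reg(red(s),(297,172),12);cs=reg(red(ss),(260,214),12)
print(cen(ct),cen(cs),cv2.boundingRect(ct),cv2.boundingRect(cs))
o1,d1=ray("top",cen(ct),M);o2,d2=ray("side",cen(cs),Ms)
A=np.c_[d1[0],-d2[0]];t=np.linalg.lstsq(A,o2-o1,rcond=None)[0];print("collar",o1+d1[0]*t[0],o2+d2[0]*t[1])
# board
b=cv2.inRange(s,(20,60,120),(35,200,255));c=reg(b,(328,195),60);print("board",sq("top",c,.012,M))
E
```

```text
green [ 0.3869  0.2554  0.0363  0.0353 22.4929]
red [  0.5937   0.2871   0.0345   0.0352 -32.926 ]
blue [0.47   0.3783 0.0357 0.0351 9.5432]
base [  0.6051   0.0137   0.0368   0.0352 -17.6367]
greenstone [[0.387  0.2556 0.02  ]]
handle [  0.4815  -0.2633   0.0128   0.0871 -19.6919] [[ 0.4814 -0.2633  0.014 ]] ((462.75, 253.75001525878906), (5.6921000480651855, 38.2635612487793), 18.434947967529297)
lens [[ 0.5538 -0.2913  0.012 ]] [[ 0.4424 -0.254   0.014 ]]
[296.1845 174.1488] [259.7    214.0778] (292, 170, 9, 8) (256, 211, 9, 7)
collar [0.6328 0.1061 0.1205] [0.6321 0.1055 0.1203]
board [  0.6139   0.0419   0.1894   0.1282 -18.4192]
```

{"op": "carry_out", "data": {"commands": [[[-1,1,-1,0,0,0,0],[-1,1,-1,0,0,0,0],[-1,1,-1,0,0,0,0],[-1,1,-1,0,0,0,0],[-1,1,-1,0,0,0,0]]]}}

```text
time: 0.78
tcp_pos: [0.2532, -0.4755, 0.2309]
eef_rot: [[0.968, 0.251, -0.0], [0.251, -0.968, 0.001], [-0.0, -0.001, -1.0]]
force: [0.9, 0.7, -0.6]
grip_width: 0.0854
grip_force: 0.0
```

{"op": "carry_out", "data": {"commands": [[[-1,1,-1,0,0,0,0],[-1,1,-1,0,0,0,0],[-1,1,-1,0,0,0,0],[-1,1,-1,0,0,0,0],[-1,1,-1,0,0,0,0]]]}}

```text
time: 1.4
tcp_pos: [0.3427, -0.3232, 0.231]
eef_rot: [[0.968, 0.251, -0.0], [0.251, -0.968, 0.0], [-0.0, -0.0, -1.0]]
force: [0.3, -0.1, -0.2]
grip_width: 0.0855
grip_force: 0.0
```

{"op": "carry_out", "data": {"commands": [[[-1,1,-1,0,0,0,0],[-1,1,-1,0,0,0,0],[-1,1,-1,0,0,0,0],[-1,1,-1,0,0,0,0],[-1,1,-1,0,0,0,0]]]}}

```text
time: 2.02
tcp_pos: [0.4323, -0.1709, 0.2311]
eef_rot: [[0.968, 0.251, -0.0], [0.251, -0.968, 0.0], [-0.0, -0.0, -1.0]]
force: [1.1, -0.4, 0.3]
grip_width: 0.0858
grip_force: 0.0
```

{"op": "carry_out", "data": {"commands": [[[-1,0.15,-1,0,0,0,0],[-1,0.15,-1,0,0,0,0],[-1,0.15,-1,0,0,0,0],[-1,0.15,-1,0,0,0,0],[-1,0.15,-1,0,0,0,0]]]}}

```text
time: 2.65
tcp_pos: [0.4184, -0.0455, 0.2311]
eef_rot: [[0.968, 0.251, -0.0], [0.251, -0.968, 0.0], [-0.0, -0.0, -1.0]]
force: [0.2, -0.6, 0.7]
grip_width: 0.0854
grip_force: 0.0
```

{"op": "carry_out", "data": {"commands": [[[-1,0.15,-1,0,0,0,0],[-1,0.15,-1,0,0,0,0],[-1,0.15,-1,0,0,0,0],[-1,0.15,-1,0,0,0,0],[-1,0.15,-1,0,0,0,0]]]}}

```text
time: 3.28
tcp_pos: [0.4051, 0.0802, 0.2311]
eef_rot: [[0.968, 0.251, -0.0], [0.251, -0.968, -0.0], [-0.0, -0.0, -1.0]]
force: [-0.1, -1.0, -0.9]
grip_width: 0.0852
grip_force: 0.0
```

{"op": "carry_out", "data": {"commands": [[[-1,0.15,-1,0,0,0,0],[-1,0.15,-1,0,0,0,0],[-1,0.15,-1,0,0,0,0],[-1,0.15,-1,0,0,0,0],[-1,0.15,-1,0,0,0,0]]]}}

```text
time: 3.9
tcp_pos: [0.3919, 0.2058, 0.231]
eef_rot: [[0.968, 0.251, -0.0], [0.251, -0.968, -0.0], [-0.0, 0.0, -1.0]]
force: [0.4, 0.7, -1.7]
grip_width: 0.0855
grip_force: 0.0
```

{"op": "carry_out", "data": {"commands": [[[-1,0.15,-1,1,0,0,-1],[-1,0.15,-1,1,0,0,-0.6],[-1,0,0,0,0,0,0]]]}}

```text
time: 4.28
tcp_pos: [0.3829, 0.2551, 0.1787]
eef_rot: [[0.923, 0.385, -0.005], [0.385, -0.923, -0.003], [-0.005, 0.0, -1.0]]
force: [-0.3, -0.3, 0.0]
grip_width: 0.0853
grip_force: 0.0
```

```bash
cat > g.py <<'E'
from h import *
import sys
np.set_printoptions(precision=4,suppress=True)
im,M=shot("wrist",sys.argv[1]);s=cv2.cvtColor(im,cv2.COLOR_BGR2HSV);st=bot.read_state();print(st["time"],st["tcp_pos"])
P=np.array(eval(sys.argv[2])); z=P[2]; uv=proj("wrist",P,M)[0]; print("uv",uv)
R=int(sys.argv[3])
c=reg(cv2.inRange(s,(0,0,130),(180,70,255)),uv,R); print("foam",sq("wrist",c,z,M))
sd=cv2.inRange(s,(40,100,40),(85,255,255)); c=reg(sd,uv,R)
if c is not None: print("stone",onz("wrist",cen(c),z,M),np.sqrt(cv2.contourArea(c)))
E
python3 g.py w1.png "[.387,.2556,.02]" 55
```

```text
4.325 [0.384  0.2549 0.1803]
uv [323.9747 214.9865]
foam [ 0.3874  0.2552  0.0337  0.036  22.6759]
stone [[0.3876 0.2551 0.02  ]] 16.926310879810757
```

View pics/w1.png

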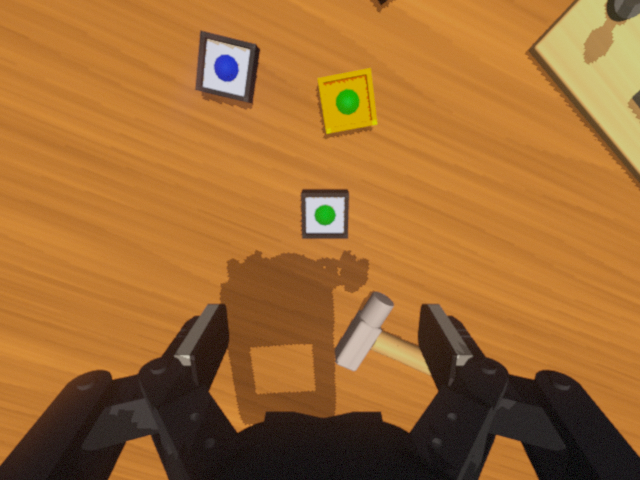

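{"op": "carry_out", "data": {"commands": [[[-1,0.14,0.04,1,0,0,0],[-1,0,0,1,0,0,0],[-1,0,0,1,0,0,0],[-1,0,0,1,0,0,0],[-1,0,0,1,0,0,0]]]}}

```text
time: 4.95
tcp_pos: [0.3899, 0.2551, 0.0572]
eef_rot: [[0.924, 0.382, 0.003], [0.382, -0.924, 0.001], [0.003, 0.0, -1.0]]
force: [0.8, 0.2, 0.5]
grip_width: 0.0857
grip_force: 0.0
```

{"op": "carry_out", "data": {"commands": [[[-1,0,0,1,0,0,0],[-1,0,0,0.8,0,0,0],[-1,0,0,0.35,0,0,0],[-1,0,0,0,0,0,0]]]}}

```text
time: 5.45
tcp_pos: [0.389, 0.2551, 0.003]
eef_rot: [[0.924, 0.382, 0.0], [0.382, -0.924, 0.0], [0.0, 0.0, -1.0]]
force: [0.4, -0.7, 0.6]
grip_width: 0.0856
grip_force: 0.0
```

{"op": "carry_out", "data": {"commands": [[[0.3,0,0,0,0,0,0],[1,0,0,0,0,0,0],[1,0,0,0,0,0,0],[1,0,0,0,0,0,0],[1,0,0,0,0,0,0]]], "squeeze": 30}}

```text
time: 6.08
tcp_pos: [0.3892, 0.2559, 0.0036]
eef_rot: [[0.924, 0.383, 0.001], [0.383, -0.924, 0.001], [0.002, -0.0, -1.0]]
force: [-0.4, -0.3, 5.9]
grip_width: 0.0429
grip_force: 32.3
```

{"op": "carry_out", "data": {"commands": [[[1,0,0,-0.5,0,0,0],[1,0,0,-1,0,0,0],[1,0,0,-1,0,0,1],[1,0,0,-1,0,0,1],[1,0,0,-1,0,0,1]]]}}

```text
time: 6.7
tcp_pos: [0.388, 0.2553, 0.1161]
eef_rot: [[0.992, 0.128, -0.0], [0.128, -0.992, -0.0], [-0.0, 0.0, -1.0]]
force: [0.1, 0.4, -0.2]
grip_width: 0.043
grip_force: 31.6
```

{"op": "carry_out", "data": {"commands": [[[1,0,0,-1,0,0,1],[1,0,0,-1,0,0,1],[1,0,0,-0.8,0,0,1],[1,0,0,0,0,0,1],[1,0,0,0,0,0,1]]]}}

```text
time: 7.32
tcp_pos: [0.3882, 0.2554, 0.1857]
eef_rot: [[0.953, -0.303, 0.0], [-0.303, -0.953, 0.0], [0.0, -0.0, -1.0]]
force: [-0.1, -0.5, -0.4]
grip_width: 0.0433
grip_force: 31.6
```

{"op": "carry_out", "data": {"commands": [[[1,0.94,0.83,0,0,0,0],[1,0.94,0.83,0,0,0,0],[1,0.94,0.83,0,0,0,0],[1,0.94,0.83,0,0,0,0],[1,0.94,0.83,0,0,0,0]]]}}

```text
time: 7.95
tcp_pos: [0.4694, 0.1203, 0.1853]
eef_rot: [[0.954, -0.3, -0.0], [-0.3, -0.954, 0.0], [-0.0, 0.0, -1.0]]
force: [0.1, 0.4, -0.4]
grip_width: 0.0434
grip_force: 31.6
```

{"op": "carry_out", "data": {"commands": [[[1,0.94,0.83,0,0,0,0],[1,0.94,0.83,0,0,0,0],[1,0.94,0.83,0,0,0,0],[1,0,0,0,0,0,0],[1,0,0,0,0,0,0]]]}}

```text
time: 8.57
tcp_pos: [0.5174, 0.041, 0.185]
eef_rot: [[0.954, -0.3, -0.001], [-0.3, -0.954, 0.0], [-0.001, -0.0, -1.0]]
force: [-0.1, -0.4, -0.9]
grip_width: 0.0433
grip_force: 31.6
```

```bash
python3 g.py w2.png "[.605,.0137,.052]" 55
```

```text
8.625 [0.5174 0.0413 0.185 ]
uv [323.3105 114.3434]
foam [  0.6034   0.01     0.0651   0.065  -18.421 ]
```

View pics/w2.png

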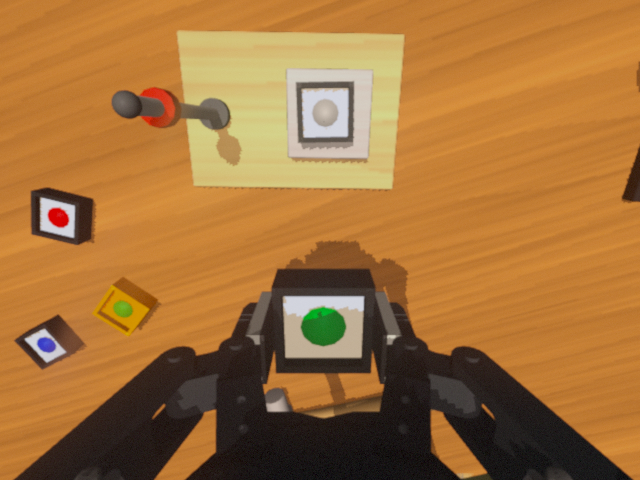

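Wrist view: base box foam at (325,112) on the steel block, held green box at (322,327), collar at (160,107).

Run:
```python
from h import *
np.set_printoptions(precision=4,suppress=True)
im=cv2.imread("pics/w2.png");M=np.load("pics/w2.png.npy");s=cv2.cvtColor(im,cv2.COLOR_BGR2HSV)
print("hsv",s[345,300],s[310,295],s[92,325])
W=cv2.inRange(s,(0,0,110),(180,90,255))
c=reg(W,(325,112),30);print("base",sq("wrist",c,.052,M),cv2.boundingRect(c))
dk=cv2.inRange(s,(0,0,0),(180,255,75));c=reg(dk,(325,112),44);print("baseframe",cv2.boundingRect(c),sq("wrist",c,.052,M))
g=cv2.inRange(s,(40,100,30),(85,255,255));c=reg(g,(322,327),40);print("stone",onz("wrist",cen(c),.2014,M))
m=cv2.inRange(s,(0,0,90),(35,110,255))|g;c=reg(m,(322,327),58);print("held",sq("wrist",c,.2014,M),cv2.boundingRect(c),"tcp",M[:3,3])
red=cv2.inRange(s,(0,150,80),(6,255,255))|cv2.inRange(s,(174,150,80),(180,255,255))
cc=reg(red,(160,107),30);print("collar bb",cv2.boundingRect(cc),cen(cc))
# predicted collar outline centre for heights
for h in(.116,.118,.12,.122,.124): print(h,proj("wrist",[.6325,.1058,h],M))
```

```text
hsv [ 17  55 193] [114  12 220] [124   8 217]
base [  0.6057   0.0124   0.0362   0.0363 -16.2806] (301, 87, 48, 51)Traceback (most recent call last):
  File "<stdin>", line 7, in <module>
  File "h.py", line 28, in sq
    P=onz(name,c.reshape(-1,2),z,M)[:,:2]
               ^^^^^^^^^
AttributeError: 'NoneType' object has no attribute 'reshape'
```

Run:
```python
from h import *
np.set_printoptions(precision=4,suppress=True)
im=cv2.imread("pics/w2.png");M=np.load("pics/w2.png.npy");s=cv2.cvtColor(im,cv2.COLOR_BGR2HSV)
dk=cv2.inRange(s,(0,0,0),(180,255,110));c=reg(dk,(325,112),42);print("baseframe",cv2.boundingRect(c) if c is not None else s[84,325],sq("wrist",c,.052,M) if c is not None else 0)
W=cv2.inRange(s,(0,0,130),(180,90,255));c=reg(W,(325,112),28);h=cv2.convexHull(c);print("base",sq("wrist",c,.052,M),onz("wrist",cen(h),.052,M))
s2=cv2.inRange(s,(0,0,0),(180,255,205));c=reg(s2,(325,112),17);print("basestone",onz("wrist",cen(c),.052,M),cv2.boundingRect(c))
g=cv2.inRange(s,(40,100,30),(85,255,255));c=reg(g,(322,327),40);print("stone",onz("wrist",cen(c),.2014,M))
m=cv2.inRange(s,(0,0,90),(180,110,255))|g;c=reg(m,(322,327),58);print("held",sq("wrist",c,.2014,M),cv2.boundingRect(c))
red=cv2.inRange(s,(0,150,80),(6,255,255))|cv2.inRange(s,(174,150,80),(180,255,255))
cc=reg(red,(160,107),30);print("collar bb",cv2.boundingRect(cc),cen(cc))
for h in(.116,.12,.124): print(h,proj("wrist",[.6325,.1058,h],M))
```

```text
baseframe (297, 82, 56, 60) [  0.6059   0.0122   0.0425   0.0429 -16.5826]
base [  0.6055   0.0122   0.0359   0.0355 -17.4401] [[0.6061 0.012  0.052 ]]
basestone [[0.6059 0.0121 0.052 ]] (312, 99, 27, 29)
stone [[0.5175 0.0414 0.2014]]
held [  0.5165   0.0418   0.0351   0.0316 -17.4421] (282, 296, 83, 63)
collar bb (140, 88, 34, 38) [158.0756 103.2732]
0.116 [[161.8442 113.2299]]
0.12 [[158.706 112.981]]
0.124 [[155.4431 112.7223]]
```

{"op": "carry_out", "data": {"commands": [[[1,0,0,1,0,0,0],[1,0,0,1,0,0,0],[1,0,0,1,0,0,0],[1,0,0,0,0,0,0],[1,0,0,0,0,0,0]]]}}

```text
time: 9.25
tcp_pos: [0.5184, 0.0412, 0.1111]
eef_rot: [[0.954, -0.299, 0.001], [-0.299, -0.954, 0.0], [0.001, -0.0, -1.0]]
force: [0.3, 0.2, 1.1]
grip_width: 0.0435
grip_force: 31.6
```

Run:
```python
from h import *
np.set_printoptions(precision=4,suppress=True)
im,M=shot("wrist","w3.png");st=bot.read_state();print(st["tcp_pos"],np.degrees(np.arctan2(st["eef_rot"][1][0],st["eef_rot"][0][0])))
s=cv2.cvtColor(im,cv2.COLOR_BGR2HSV); z=st["tcp_pos"][2]+.0164
b=proj("wrist",[.606,.0121,.052],M)[0]; hl=proj("wrist",list(st["tcp_pos"][:2])+[z],M)[0];print(b,hl)
for r in(56,60,64):
    dk=cv2.inRange(s,(0,0,0),(180,255,110));c=reg(dk,b,r);print("baseframe",cv2.boundingRect(c),sq("wrist",c,.052,M))
W=cv2.inRange(s,(0,0,130),(180,90,255));c=reg(W,b,42);print("base",sq("wrist",c,.052,M),cv2.boundingRect(c))
s2=cv2.inRange(s,(0,0,0),(180,255,205));c=reg(s2,b,26);print("basestone",onz("wrist",cen(c),.052,M),cv2.boundingRect(c))
g=cv2.inRange(s,(40,100,30),(85,255,255));c=reg(g,hl,40);print("stone",onz("wrist",cen(c),z,M))
red=cv2.inRange(s,(0,150,80),(6,255,255))|cv2.inRange(s,(174,150,80),(180,255,255))
print("collar px",proj("wrist",[.6325,.1058,.12],M))
```

```text
[0.5188 0.0411 0.1116] -17.421023356154592
[326.6544 109.0941] [324.0805 325.5619]
baseframe (287, 67, 79, 83) [  0.6057   0.0122   0.0431   0.0434 -16.6362]
baseframe (287, 67, 79, 83) [  0.6057   0.0122   0.0431   0.0434 -16.6362]
baseframe (287, 67, 79, 83) [  0.6057   0.0122   0.0431   0.0434 -16.6362]
base [  0.6056   0.0123   0.0355   0.0349 -17.3827] (295, 76, 64, 67)
basestone [[0.6058 0.0122 0.052 ]] (308, 90, 38, 41)
stone [[0.5186 0.0416 0.128 ]]
collar px [[ 68.8863 107.7025]]
```

View pics/w3.png

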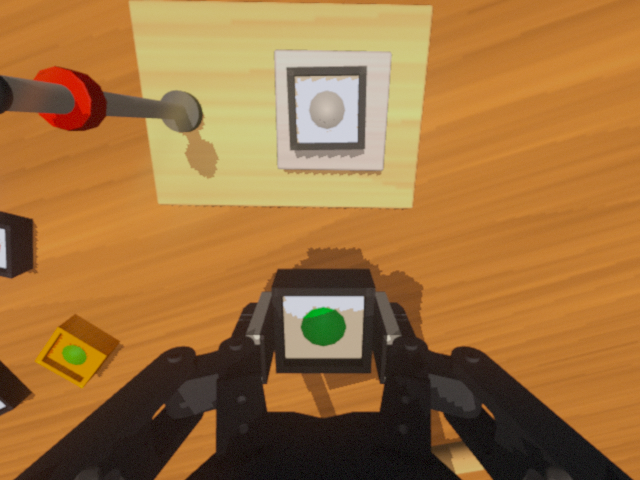

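Run:
```python
from h import *
np.set_printoptions(precision=4,suppress=True)
O=[];D=[];
for n,f,uv,r in(("top","top0",(297,172),14),("side","side0",(260,214),14),("wrist","w2",(160,107),32),("wrist","w3",(70,99),45)):
    im=cv2.imread(f"pics/{f}.png");M=np.load(f"pics/{f}.png.npy");s=cv2.cvtColor(im,cv2.COLOR_BGR2HSV)
    red=cv2.inRange(s,(0,130,50),(8,255,255))|cv2.inRange(s,(170,130,50),(180,255,255))
    c=cv2.convexHull(reg(red,uv,r));o,d=ray(n,cen(c),M);O.append(o);D.append(d[0]/np.linalg.norm(d[0]));print(f,cen(c),cv2.boundingRect(c))
def tri(ix):
    A=sum(np.eye(3)-np.outer(D[i],D[i]) for i in ix);b=sum((np.eye(3)-np.outer(D[i],D[i]))@O[i] for i in ix);return np.linalg.solve(A,b)
for ix in((0,1),(2,3),(0,1,2,3),(1,2),(1,3)):print(ix,tri(ix))
# base yaw by edges in w3
im=cv2.imread("pics/w3.png");M=np.load("pics/w3.png.npy");s=cv2.cvtColor(im,cv2.COLOR_BGR2HSV)
gray=im.mean(2)
def edge(pts): 
    P=onz("wrist",pts,.052,M)[:,:2];v=cv2.fitLine((P*1000).astype(np.float32),cv2.DIST_HUBER,0,.01,.01).ravel();return np.degrees(np.arctan2(v[1],v[0]))%90-90, np.round(P.mean(0),4)
dk=cv2.inRange(s,(0,0,0),(180,255,110))>0
print("far",edge([(u,60+np.argmax(dk[60:90,u])) for u in range(294,360)]))
print("left",edge([(280+np.argmax(dk[v,280:300]),v) for v in range(74,138)]))
print("right",edge([(375-np.argmax(dk[v,375:350:-1]),v) for v in range(74,138)]))
print("foamfar",edge([(u,69+np.argmax(~dk[69:90,u])) for u in range(302,352)]))
print("foamnear",edge([(u,146-np.argmax(~dk[146:120:-1,u])) for u in range(302,352)]))
```

```text
top0 [296.4611 173.5333] (292, 170, 10, 9)
side0 [259.9252 214.2449] (256, 211, 9, 8)
w2 [156.7217 106.5304] (140, 87, 35, 40)
w3 [68.8104 98.8882] (33, 66, 74, 65)
(0, 1) [0.6337 0.105  0.1189]
(2, 3) [0.6369 0.1077 0.1145]
(0, 1, 2, 3) [0.635  0.1051 0.1187]
(1, 2) [0.6349 0.1047 0.1187]
(1, 3) [0.6345 0.1043 0.1186]
far (np.float32(-16.272423), array([0.6263, 0.0059]))
left (np.float32(-16.656654), array([0.614 , 0.0319]))
right (np.float32(-16.51445), array([ 0.6013, -0.0087]))
foamfar (np.float32(-17.386429), array([0.6223, 0.0071]))
foamnear (np.float32(-16.016068), array([0.5888, 0.0175]))
```

{"op": "carry_out", "data": {"commands": [[[1,0.92,0.02,0,0,0,0],[1,0.92,0.02,0,0,0,0],[1,0.92,0.02,0,0,0,0],[1,0.91,0.02,0,0,0,-0.18],[1,0,0,0,0,0,0]]]}}

```text
time: 9.93
tcp_pos: [0.6067, 0.0109, 0.1118]
eef_rot: [[0.958, -0.286, 0.003], [-0.286, -0.958, -0.0], [0.003, -0.001, -1.0]]
force: [-0.8, 0.8, 0.4]
grip_width: 0.0431
grip_force: 31.6
```

{"op": "carry_out", "data": {"commands": [[[1,0,0,0.8,0,0,0],[1,0,0,0.7,0,0,0],[1,0,0,0.4,0,0,0],[1,0,0,0,0,0,0],[1,0,0,0,0,0,0]]]}}

```text
time: 10.55
tcp_pos: [0.6052, 0.0113, 0.0629]
eef_rot: [[0.959, -0.285, 0.001], [-0.285, -0.959, -0.0], [0.001, -0.0, -1.0]]
force: [0.5, -0.3, -1.0]
grip_width: 0.0431
grip_force: 31.6
```

Run:
```python
from h import *
np.set_printoptions(precision=4,suppress=True)
im,M=shot("wrist","w4.png");st=bot.read_state();print(st["tcp_pos"],np.degrees(np.arctan2(st["eef_rot"][1][0],st["eef_rot"][0][0])))
s=cv2.cvtColor(im,cv2.COLOR_BGR2HSV); z=st["tcp_pos"][2]+.0164
hl=proj("wrist",list(st["tcp_pos"][:2])+[z],M)[0]
g=cv2.inRange(s,(40,100,30),(85,255,255));c=reg(g,hl,40);print("stone",onz("wrist",cen(c),z,M))
c=proj("wrist",[[.6058,.0122,.052]],M);print(c)
cv2.imwrite("pics/w4c.png",cv2.resize(im[180:420,180:480],None,fx=2.5,fy=2.5))
```

```text
[0.6054 0.0113 0.0633] -16.558098287210818
stone [[0.6054 0.0117 0.0797]]
[[321.8559 295.2704]]
```

View pics/w4c.png

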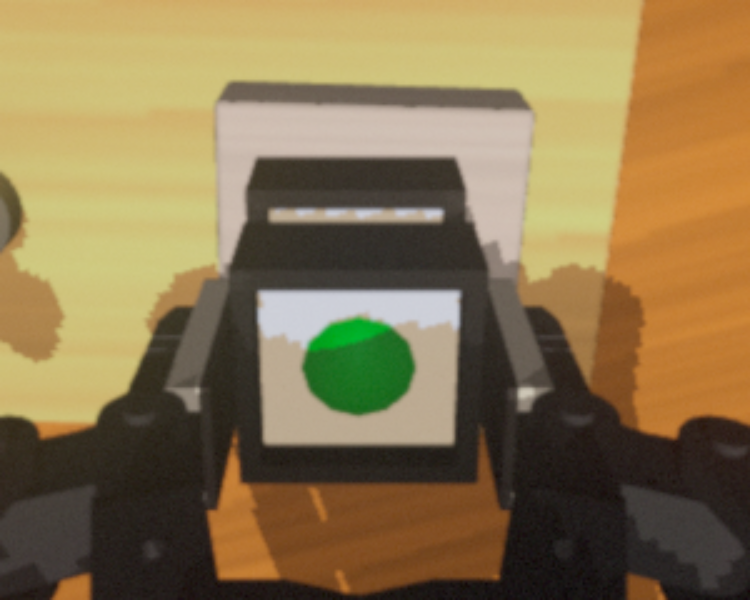

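{"op": "carry_out", "data": {"commands": [[[1,0.01,-0.02,0.15,0,0,0],[1,0,0,0.1,0,0,0],[1,0,0,0.04,0,0,0],[1,0,0,0,0,0,0],[1,0,0,0,0,0,0]]]}}

```text
time: 11.22
tcp_pos: [0.6053, 0.0117, 0.0556]
eef_rot: [[0.959, -0.285, -0.0], [-0.285, -0.959, 0.0], [-0.0, -0.0, -1.0]]
force: [-1.2, 0.0, 3.4]
grip_width: 0.0429
grip_force: 32.0
```

{"op": "carry_out", "data": {"commands": [[[-0.2,0,0,0,0,0,0],[-0.4,0,0,0,0,0,0],[-0.7,0,0,0,0,0,0],[-1,0,0,-0.2,0,0,0],[-1,0,0,-0.6,0,0,0]]]}}

```text
time: 11.85
tcp_pos: [0.6046, 0.0117, 0.0751]
eef_rot: [[0.959, -0.285, -0.002], [-0.285, -0.959, 0.0], [-0.002, 0.0, -1.0]]
force: [0.6, 0.6, -0.1]
grip_width: 0.0857
grip_force: 0.0
```

{"op": "carry_out", "data": {"commands": [[[-1,0,0,-1,0,0,0],[-1,-1,0,-1,0,0,0],[-1,-1,0,-1,0,0,0],[-1,-1,0,-1,0,0,0],[-1,0,0,0,0,0,0]]]}}

```text
time: 12.48
tcp_pos: [0.5344, 0.0334, 0.1791]
eef_rot: [[0.959, -0.284, 0.007], [-0.284, -0.959, -0.0], [0.007, -0.002, -1.0]]
force: [1.2, 0.3, -0.1]
grip_width: 0.0852
grip_force: 0.0
```

Run:
```python
from h import *
np.set_printoptions(precision=4,suppress=True)
im,M=shot("wrist","w5.png");st=bot.read_state();print(st["tcp_pos"],np.degrees(np.arctan2(st["eef_rot"][1][0],st["eef_rot"][0][0])))
s=cv2.cvtColor(im,cv2.COLOR_BGR2HSV)
b=proj("wrist",[.6056,.0122,.072],M)[0]
g=cv2.inRange(s,(40,100,30),(85,255,255));c=reg(g,b,30);print("stone",b,onz("wrist",cen(c),.072,M))
W=cv2.inRange(s,(0,0,110),(180,110,255))|g
c=reg(W,b,34);print("foam",sq("wrist",c,.072,M))
x,y=int(b[0]),int(b[1]);y0=max(0,y-120);cv2.imwrite("pics/w5c.png",cv2.resize(im[y0:y0+240,x-150:x+150],None,fx=2.5,fy=2.5))
```

```text
[0.5342 0.0331 0.1775] -16.533121547931486
stone [323.9558 140.1275] [[0.6028 0.0129 0.072 ]]
foam [  0.6029   0.0129   0.0361   0.0355 -16.4798]
```

View pics/w5c.png

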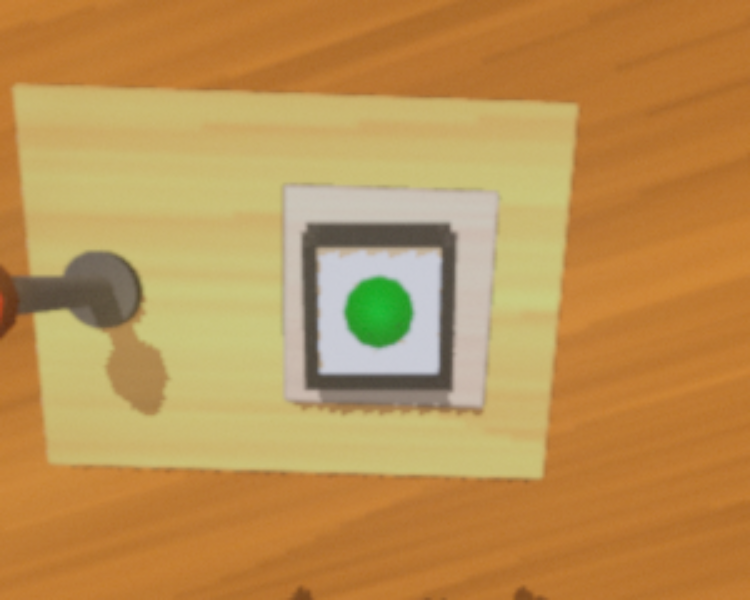

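The stone is on the stack, but the base box seems to show about 3 mm beyond the far edge. I'll remeasure with the arm settled.

```bash
cat > m.py <<'E'
from h import *
import sys
np.set_printoptions(precision=4,suppress=True)
im,M=shot("wrist",sys.argv[1]);st=bot.read_state();print(st["time"],st["tcp_pos"],np.degrees(np.arctan2(st["eef_rot"][1][0],st["eef_rot"][0][0])),st["qd"].round(2))
s=cv2.cvtColor(im,cv2.COLOR_BGR2HSV)
b=proj("wrist",[.603,.0129,.072],M)[0]
g=cv2.inRange(s,(40,100,30),(85,255,255));c=reg(g,b,30);print("stone",b,onz("wrist",cen(c),.072,M))
q=cv2.convexHull(reg(cv2.inRange(s,(0,0,120),(180,50,255)),b,90));print("steelblock",sq("wrist",q,.032,M))
bd=cv2.inRange(s,(20,60,120),(35,200,255));q=cv2.convexHull(reg(bd,b,250));print("board",sq("wrist",q,.012,M),cv2.boundingRect(q))
# dark frame extents along image column through centre
x,y=np.round(cen(c)).astype(int);gr=im[:,x-14:x+15].mean((1,2));
i=cams.camera_info("wrist");e=[v for v in range(y-60,y+60) if (gr[v]<105)!=(gr[v-1]<105)]
print([(v,onz("wrist",[(x,v-.5)],.072,M)[0,:2].round(4),onz("wrist",[(x,v-.5)],.052,M)[0,:2].round(4)) for v in e])
E
python3 m.py w6.png
python3 - <<'E'
from h import *
for f in("w3","w5"):
    im=cv2.imread(f"pics/{f}.png");M=np.load(f"pics/{f}.png.npy");s=cv2.cvtColor(im,cv2.COLOR_BGR2HSV)
    bd=cv2.inRange(s,(20,60,120),(35,200,255));b=(325,112) if f=="w3" else (323,140);q=cv2.convexHull(reg(bd,b,250));print("board",sq("wrist",q,.012,M),cv2.boundingRect(q))
    q=cv2.convexHull(reg(cv2.inRange(s,(0,0,120),(180,50,255)),b,90));print("steel",sq("wrist",q,.032,M),cv2.boundingRect(q))
E
```

```text
12.575 [0.5339 0.033  0.1761] -16.550110283983688 [-0.18  2.04  0.45  0.07  0.18 -0.05]
stone [323.4928 143.6913] [[0.6028 0.0129 0.072 ]]
steelblock [  0.6042   0.0093   0.0684   0.0687 -18.4655]
board [  0.6142   0.0403   0.1882   0.1285 -18.2166] (177, 53, 227, 158)
[(109, array([0.6255, 0.0059]), array([0.6265, 0.0055])), (118, array([0.6199, 0.0075]), array([0.6204, 0.0073])), (137, array([0.6076, 0.0112]), array([0.6072, 0.0112])), (152, array([0.5977, 0.0141]), array([0.5964, 0.0144])), (170, array([0.5854, 0.0177]), array([0.5831, 0.0183])), (176, array([0.5812, 0.019 ]), array([0.5786, 0.0197]))]
board [  0.6141   0.0404   0.1883   0.1284 -18.2324] (129, 0, 303, 208)
steel [ 6.03900e-01  9.60000e-03  6.89000e-02  6.90000e-02 -1.82325e+01] (275, 50, 116, 120)
board [  0.6142   0.0404   0.1883   0.1285 -18.2452] (178, 54, 226, 158)
steel [ 6.04100e-01  9.70000e-03  6.90000e-02  6.89000e-02 -1.82594e+01] (286, 94, 86, 89)
```

{"op": "carry_out", "data": {"commands": [[[-1,1,0,0,0,0,0],[-1,1,0,0,0,0,0],[-1,1,0,1,0,0,0],[-1,0,0,1,0,0,0],[-1,0,0,1,0,0,0]]]}}

```text
time: 13.2
tcp_pos: [0.6054, 0.0112, 0.0977]
eef_rot: [[0.958, -0.286, -0.002], [-0.286, -0.958, 0.0], [-0.002, 0.001, -1.0]]
force: [0.1, -0.8, -0.4]
grip_width: 0.0853
grip_force: 0.0
```

{"op": "carry_out", "data": {"commands": [[[-1,0,0,1,0,0,0],[-1,0,0,0.5,0,0,0],[-1,0,0,0.25,0,0,0],[-1,0,0,0,0,0,0],[0.3,0,0,0,0,0,0]]]}}

```text
time: 13.82
tcp_pos: [0.6062, 0.0116, 0.0577]
eef_rot: [[0.959, -0.285, 0.002], [-0.285, -0.959, -0.0], [0.002, -0.0, -1.0]]
force: [-0.1, -0.1, 0.1]
grip_width: 0.0696
grip_force: 0.0
```

{"op": "carry_out", "data": {"commands": [[[1,0,0,0,0,0,0],[1,0,0,0,0,0,0],[1,0,0,0,0,0,0],[1,0,0,-0.15,0,0,0],[1,0,0,0,0,0,0]]], "squeeze": 30}}

```text
time: 14.45
tcp_pos: [0.6051, 0.0117, 0.0602]
eef_rot: [[0.959, -0.285, -0.0], [-0.285, -0.959, 0.0], [-0.0, 0.0, -1.0]]
force: [0.2, 0.5, -0.2]
grip_width: 0.0436
grip_force: 31.9
```

{"op": "carry_out", "data": {"commands": [[[1,0.12,0,0,0,0,0],[1,0,0,0,0,0,0],[1,0,0,0.1,0,0,0],[1,0,0,0.05,0,0,0],[1,0,0,0,0,0,0]]]}}

```text
time: 15.08
tcp_pos: [0.6083, 0.0108, 0.0577]
eef_rot: [[0.959, -0.285, -0.0], [-0.285, -0.959, -0.0], [-0.0, 0.0, -1.0]]
force: [-3.6, -0.1, 6.1]
grip_width: 0.0431
grip_force: 32.6
```

{"op": "carry_out", "data": {"commands": [[[1,0,0,0,0,0,0],[-0.2,0,0,0,0,0,0],[-0.4,0,0,0,0,0,0],[-1,0,0,0,0,0,0],[-1,0,0,-0.4,0,0,0]]]}}

```text
time: 15.7
tcp_pos: [0.6073, 0.0109, 0.0657]
eef_rot: [[0.959, -0.285, -0.002], [-0.285, -0.959, 0.0], [-0.002, 0.0, -1.0]]
force: [-0.6, -0.0, 1.0]
grip_width: 0.0853
grip_force: 0.0
```

{"op": "carry_out", "data": {"commands": [[[-1,0,0,-1,0,0,0],[-1,0,0,-1,0,0,0],[-1,-1,0,-1,0,0,0],[-1,-1,0,-1,0,0,0],[-1,-1,0,0,0,0,0]]]}}

```text
time: 16.32
tcp_pos: [0.5375, 0.0323, 0.1704]
eef_rot: [[0.958, -0.285, 0.006], [-0.285, -0.959, -0.0], [0.006, -0.002, -1.0]]
force: [0.2, 0.7, -0.6]
grip_width: 0.0855
grip_force: 0.0
```

{"op": "carry_out", "data": {"commands": [[[-1,0,0,0,0,0,0],[-1,0,0,0,0,0,0],[-1,0,0,0,0,0,0]]]}}

```text
time: 16.7
tcp_pos: [0.5368, 0.0319, 0.1664]
eef_rot: [[0.958, -0.285, -0.0], [-0.285, -0.958, -0.0], [-0.0, 0.0, -1.0]]
force: [-0.0, 0.5, -0.3]
grip_width: 0.0853
grip_force: 0.0
```

```bash
python3 m.py w7.png
python3 - <<'E'
import cv2
im=cv2.imread("pics/w7.png");cv2.imwrite("pics/w7c.png",cv2.resize(im[40:220,205:445],None,fx=3.2,fy=3.2))
E
```

```text
16.75 [0.5368 0.0319 0.1663] -16.57829452177663 [ 0.02 -0.1   0.22  0.06  0.06  0.02]
stone [322.699  148.0105] [[0.6054 0.0122 0.072 ]]
steelblock [  0.604    0.0094   0.0685   0.0689 -18.3292]
board [  0.6142   0.0403   0.1882   0.1285 -18.2899] (170, 53, 236, 163)
[(112, array([0.6254, 0.006 ]), array([0.6262, 0.0058])), (117, array([0.6225, 0.0069]), array([0.6229, 0.0067])), (136, array([0.6108, 0.0104]), array([0.6103, 0.0105])), (154, array([0.5994, 0.0137]), array([0.598 , 0.0142])), (172, array([0.5876, 0.0172]), array([0.5852, 0.018 ])), (178, array([0.5836, 0.0184]), array([0.5808, 0.0193]))]
```

View pics/w7c.png

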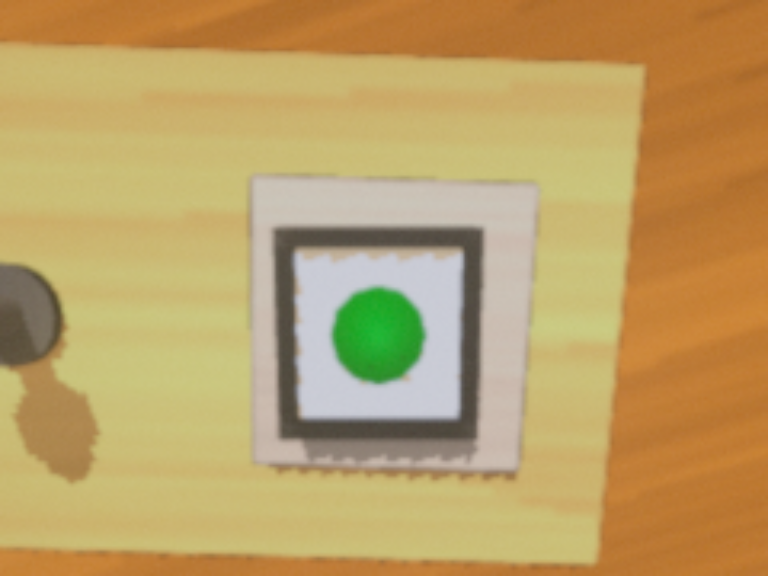

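Stack aligned now (stone at (.6054,.0122), base at (.6058,.0122)). Next the loupe.

{"op": "carry_out", "data": {"commands": [[[-1,0.15,1,0,0,0,0],[-1,0.15,1,0,0,0,0],[-1,0.15,1,0,0,0,0],[-1,0.15,1,0,0,0,0],[-1,0.15,1,0,0,0,0]]]}}

```text
time: 17.38
tcp_pos: [0.5188, -0.094, 0.1663]
eef_rot: [[0.958, -0.285, -0.0], [-0.285, -0.958, 0.0], [-0.0, 0.0, -1.0]]
force: [0.4, 0.7, 0.2]
grip_width: 0.0856
grip_force: 0.0
```

{"op": "carry_out", "data": {"commands": [[[-1,0.15,1,0,0,0,0],[-1,0.15,1,0,0,0,0],[-1,0.15,1,0,0,0,0],[-1,0.15,1,0,0,0,0],[-1,0.15,1,0,0,0,0]]]}}

```text
time: 18.0
tcp_pos: [0.501, -0.2193, 0.1662]
eef_rot: [[0.958, -0.285, -0.0], [-0.285, -0.958, 0.0], [-0.001, -0.0, -1.0]]
force: [-0.2, 0.1, -1.0]
grip_width: 0.0854
grip_force: 0.0
```

{"op": "carry_out", "data": {"commands": [[[-1,0.15,1,0,0,0,0],[-1,0.15,1,0,0,0,0.68],[-1,0,0,0,0,0,0],[-1,0,0,0,0,0,0],[-1,0,0,0,0,0,0]]]}}

```text
time: 18.62
tcp_pos: [0.4941, -0.2675, 0.1664]
eef_rot: [[0.94, -0.34, -0.0], [-0.34, -0.94, 0.0], [-0.0, -0.0, -1.0]]
force: [-0.7, -0.7, -0.3]
grip_width: 0.0852
grip_force: 0.0
```

Run:
```python
from h import *
np.set_printoptions(precision=4,suppress=True)
im,M=shot("wrist","w8.png");st=bot.read_state();print(st["tcp_pos"],np.degrees(np.arctan2(st["eef_rot"][1][0],st["eef_rot"][0][0])))
s=cv2.cvtColor(im,cv2.COLOR_BGR2HSV);a=np.radians(-20)
o=np.array([.4956,-.2684]);d=np.array([np.cos(a),np.sin(a)])
L=proj("wrist",[*(o+d*.061),.012],M)[0];H=proj("wrist",[*(o-d*.015),.014],M)[0];print("lens px",L,"handle px",H)
dk=cv2.inRange(s,(0,0,0),(180,255,70));c=reg(dk,H,75);print("handle",sq("wrist",c,.014,M),cv2.boundingRect(c))
w=cv2.inRange(s,(0,0,90),(180,75,255));c=cv2.convexHull(reg(w,L,75));P=onz("wrist",c.reshape(-1,2),.013,M)[:,:2]
print("lens",cv2.minEnclosingCircle((P*1000).astype(np.float32)),cv2.fitEllipse((P*1000).astype(np.float32)))
```

```text
[ 0.4941 -0.2675  0.1665] -19.8890145411002
lens px [324.1749 150.9506] handle px [323.8922 235.2811]
handle [  0.4536  -0.2564   0.0116   0.0239 -19.8577] (321, 252, 13, 24)
lens ((554.3321533203125, -293.69329833984375), 30.945446014404297) ((554.3184814453125, -293.6009826660156), (61.39064407348633, 61.65225601196289), 71.33544921875)
```

View pics/w8.png

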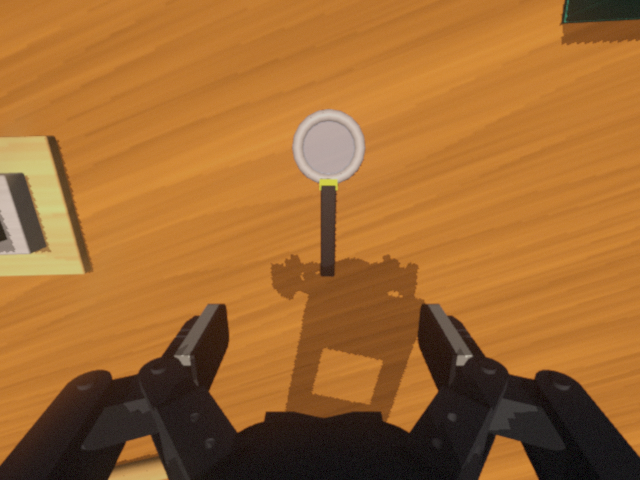

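The lens shows at (329,147) and the handle runs down to (328,276).

Run:
```python
from h import *
np.set_printoptions(precision=4,suppress=True)
im=cv2.imread("pics/w8.png");M=np.load("pics/w8.png.npy");s=cv2.cvtColor(im,cv2.COLOR_BGR2HSV)
dk=cv2.inRange(s,(0,0,0),(180,255,90));m=np.zeros_like(dk);m[190:285,312:345]=255;c=reg(dk&m,(328,230),70);print(cv2.boundingRect(c))
P=onz("wrist",c.reshape(-1,2),.014,M)[:,:2]; L=np.array([.5543,-.2936])
mid=[(np.flatnonzero((dk&m)[v]).mean(),v) for v in range(195,265)]
Q=onz("wrist",mid,.014,M)[:,:2];v=cv2.fitLine((Q*1000).astype(np.float32),cv2.DIST_HUBER,0,.01,.01).ravel();print("handle yaw",np.degrees(np.arctan2(v[1],v[0])))
u=(L-Q[-1])/np.linalg.norm(L-Q[-1]);print("axis yaw",np.degrees(np.arctan2(u[1],u[0])))
print("tail dist from lens",np.sort((L-P)@u)[-5:])
o=L-.061*u;st=bot.read_state();R=np.array(st["eef_rot"]);print("origin",o,"tool shift",R[:2,:2].T@(o-st["tcp_pos"][:2]))
```

```text
(320, 190, 16, 86)
handle yaw -19.672916
axis yaw -20.025329243540096
tail dist from lens [0.1193 0.1193 0.1193 0.1193 0.1193]
origin [ 0.497  -0.2727] tool shift [0.0045 0.0039]
```

{"op": "carry_out", "data": {"commands": [[[-1,0.2,0.16,1,0,0,0],[-1,0,0,1,0,0,0],[-1,0,0,1,0,0,0],[-1,0,0,1,0,0,0],[-1,0,0,1,0,0,0]]]}}

```text
time: 19.3
tcp_pos: [0.4975, -0.2731, 0.041]
eef_rot: [[0.94, -0.34, 0.0], [-0.34, -0.94, -0.0], [0.0, 0.0, -1.0]]
force: [-0.5, -0.2, -0.3]
grip_width: 0.0854
grip_force: 0.0
```

{"op": "carry_out", "data": {"commands": [[[-1,0,0,0.8,0,0,0],[-1,0,0,0.5,0,0,0],[-1,0,0,0.2,0,0,0],[-1,0,0,0,0,0,0],[0,0,0,0,0,0,0]]]}}

```text
time: 19.92
tcp_pos: [0.4979, -0.2741, 0.005]
eef_rot: [[0.94, -0.341, 0.001], [-0.341, -0.94, -0.001], [0.002, 0.0, -1.0]]
force: [-0.7, 0.9, -0.1]
grip_width: 0.0698
grip_force: 0.0
```

{"op": "carry_out", "data": {"commands": [[[0.5,0,0,0,0,0,0],[1,0,0,0,0,0,0],[1,0,0,0,0,0,0],[1,0,0,0,0,0,0],[1,0,0,0,0,0,0]]], "squeeze": 45}}

```text
time: 20.55
tcp_pos: [0.4975, -0.2739, 0.0045]
eef_rot: [[0.94, -0.341, 0.001], [-0.341, -0.94, -0.0], [0.001, 0.0, -1.0]]
force: [-0.4, 0.2, 2.4]
grip_width: 0.0125
grip_force: 45.9
```

{"op": "carry_out", "data": {"commands": [[[1,0,0,-0.4,0,0,0],[1,0,0,-0.9,0,0,0],[1,0,0,-1,0,0,0],[1,0,0,-1,0,0,0],[1,0,0,-0.9,0,0,0]]]}}

```text
time: 21.18
tcp_pos: [0.4971, -0.2735, 0.1102]
eef_rot: [[0.94, -0.341, 0.0], [-0.341, -0.94, -0.0], [0.0, -0.0, -1.0]]
force: [0.5, -0.7, -0.5]
grip_width: 0.0122
grip_force: 45.5
```

{"op": "carry_out", "data": {"commands": [[[1,-0.1,-0.5,-0.4,0,0,0],[1,-0.16,-0.9,0,0,0,0],[1,-0.16,-0.9,0,0,0,0],[1,-0.16,-0.9,0,0,0,0],[1,-0.16,-0.9,0,0,0,0]]]}}

```text
time: 21.8
tcp_pos: [0.5143, -0.1692, 0.1182]
eef_rot: [[0.94, -0.341, -0.001], [-0.341, -0.94, 0.001], [-0.002, -0.0, -1.0]]
force: [0.0, -0.1, -0.3]
grip_width: 0.0123
grip_force: 45.5
```

{"op": "carry_out", "data": {"commands": [[[1,-0.16,-0.9,0,0,0,0],[1,-0.16,-0.9,0,0,0,0],[1,-0.16,-0.9,0,0,0,0],[1,-0.16,-0.9,0,0,0,0],[1,-0.16,-0.9,0,0,0,0]]]}}

```text
time: 22.42
tcp_pos: [0.5336, -0.0568, 0.1182]
eef_rot: [[0.94, -0.341, -0.002], [-0.341, -0.94, 0.001], [-0.002, -0.0, -1.0]]
force: [0.6, -1.0, -1.1]
grip_width: 0.0123
grip_force: 45.5
```

{"op": "carry_out", "data": {"commands": [[[1,-0.16,-0.9,0,0,0,0],[1,-0.16,-0.9,0,0,0,0],[1,-0.16,-0.9,0,0,0,0],[1,-0.13,-0.6,0,0,0,0],[1,-0.1,-0.3,0,0,0,0]]]}}

```text
time: 23.05
tcp_pos: [0.548, 0.0332, 0.1187]
eef_rot: [[0.94, -0.34, -0.001], [-0.34, -0.94, -0.0], [-0.001, 0.0, -1.0]]
force: [-1.0, 0.4, -1.1]
grip_width: 0.0126
grip_force: 45.5
```

{"op": "carry_out", "data": {"commands": [[[1,0,0,0,0,0,0],[1,0,0,0,0,0,0],[1,0,0,0,0,0,0],[1,0,0,0,0,0,0]]]}}

```text
time: 23.55
tcp_pos: [0.5485, 0.0318, 0.1191]
eef_rot: [[0.94, -0.342, 0.0], [-0.342, -0.94, -0.0], [0.0, 0.0, -1.0]]
force: [-0.1, 0.4, -0.3]
grip_width: 0.0125
grip_force: 45.5
```

Run:
```python
from h import *
for n in("wrist","side","top"): shot(n,n+"9.png")
a=cv2.imread("pics/wrist9.png");b=cv2.imread("pics/side9.png");c=cv2.imread("pics/top9.png")
cv2.imwrite("pics/m9.png",np.vstack([np.hstack([cv2.resize(b[170:280,220:360],(400,314)),cv2.resize(c[140:250,260:400],(400,314))]),np.hstack([cv2.resize(a[:,:],(380,285)),np.zeros((285,420,3),np.uint8)])]))
```

```text
(no output)
```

View pics/m9.png

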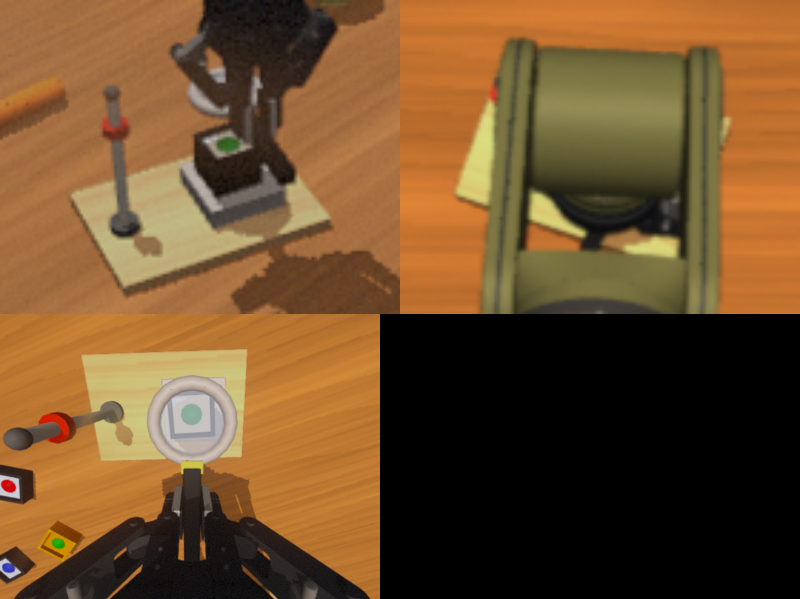

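Run:
```python
from h import *
np.set_printoptions(precision=4,suppress=True)
p=np.array([.6353,.1045])
for f in("w2","w3","w5","w6","w7","wrist9","side0","side9","top0"):
    n=f.rstrip("0123456789");n="wrist" if n=="w" else n
    im=cv2.imread(f"pics/{f}.png");M=np.load(f"pics/{f}.png.npy");s=cv2.cvtColor(im,cv2.COLOR_BGR2HSV)
    red=cv2.inRange(s,(0,130,50),(8,255,255))|cv2.inRange(s,(170,130,50),(180,255,255))
    uv=proj(n,[*p,.119],M)[0]
    q=cv2.convexHull(reg(red,uv,42 if n=="wrist" else 12));o,d=ray(n,cen(q),M);d=d[0]
    w=p-o[:2];t=(w@d[:2])/(d[:2]@d[:2]);print(f,uv.round(1),cen(q).round(1),cv2.boundingRect(q),"z",(o+t*d)[2].round(4),"lat",np.round((w[0]*d[1]-w[1]*d[0])/np.hypot(*d[:2]),4))
im=cv2.imread("pics/wrist9.png");M=np.load("pics/wrist9.png.npy");s=cv2.cvtColor(im,cv2.COLOR_BGR2HSV)
st=bot.read_state();zt=st["tcp_pos"][2];print(st["tcp_pos"])
for z in(zt+.0025,zt+.009):
    rim=cv2.inRange(s,(0,0,110),(25,60,255));
    L=proj("wrist",[.6054,.0122,z],M)[0];c=reg(rim,L,82);h=cv2.convexHull(c);P=(onz("wrist",h.reshape(-1,2),z,M)[:,:2]*1000).astype(np.float32)
    print("rim",L,cv2.boundingRect(h),cv2.minEnclosingCircle(P),cv2.fitEllipse(P))
g=cv2.inRange(s,(60,35,60),(95,255,255));c=reg(g,L,40);print("stone",cv2.boundingRect(c),cen(c),onz("wrist",cen(c),.072,M))
# inner edge by gray
```

```text
w2 [159.4 107.4] [156.7 106.5] (140, 87, 35, 40) z 0.1222 lat -0.0003
w3 [69.9 99.1] [68.8 98.9] (33, 66, 74, 65) z 0.1196 lat -0.0
w5 [158.5 138.7] [155.6 138.4] (138, 120, 36, 37) z 0.1224 lat -0.0002
w6 [156.2 138.5] [155.5 134.1] (135, 119, 37, 35) z 0.119 lat -0.0024
w7 [146.1 144.1] [142.4 143.3] (123, 124, 39, 41) z 0.1227 lat -0.0006
wrist9 [ 97.1 190.5] [ 95.4 189.9] (65, 165, 61, 53) z 0.1199 lat -0.0004
side0 [259.2 213.7] [259.9 214.2] (256, 211, 9, 8) z 0.1173 lat -0.0016
side9 [259.2 213.7] [259.9 214.3] (256, 211, 9, 8) z 0.1171 lat -0.0016
top0 [297.  173.2] [296.5 173.5] (292, 170, 10, 9) z 0.1172 lat 0.0013
[0.5485 0.032  0.1191]
rim [321.7632 183.5222] (248, 104, 152, 149) ((605.4697265625, 12.122321128845215), 32.62906265258789) ((605.114013671875, 11.730608940124512), (63.46626663208008, 64.5244369506836), 88.9227294921875)
rim [321.7097 186.146 ] (248, 104, 152, 149) ((606.0492553710938, 11.5691499710083), 30.722156524658203) ((605.783935546875, 11.48686408996582), (60.27094650268555, 60.90593719482422), 118.95671081542969)
stone (305, 152, 35, 35) [322.1846 168.6961] [[0.6056 0.012  0.072 ]]
```

Run:
```python
from h import *
np.set_printoptions(precision=4,suppress=True)
def zat(n,uv,p,M):
    o,d=ray(n,uv,M);d=d[0];w=np.array(p)-o[:2];t=(w@d[:2])/(d[:2]@d[:2]);return (o+t*d)[2].round(4)
b=(.6055,.0122);p=(.6353,.1045)
for f in("side9","side0"):
    im=cv2.imread(f"pics/{f}.png");M=np.load(f"pics/{f}.png.npy");s=cv2.cvtColor(im,cv2.COLOR_BGR2HSV)
    if f=="side9":
        g=cv2.inRange(s,(40,90,30),(85,255,255));c=reg(g,proj("side",[*b,.072],M)[0],12);print("green",cen(c),zat("side",cen(c),b,M),"true .072")
        w=cv2.inRange(s,(0,0,110),(180,60,255))
    else:
        w=cv2.inRange(s,(0,0,130),(180,70,255));c=cv2.convexHull(reg(w,proj("side",[*b,.052],M)[0],9));print("basefoam",cen(c),zat("side",cen(c),b,M),cv2.boundingRect(c),"true .052")
    u=proj("side",[*p,.16],M)[0];print("top px pred",u, "at .165/.155",proj("side",[[*p,.165],[*p,.155]],M).tolist())
    x=int(round(u[0]));print(im[195:212,x].mean(1).round().astype(int).tolist(), s[195:225,x,1].tolist())
M=np.load("pics/top0.png.npy");s=cv2.cvtColor(cv2.imread("pics/top0.png"),cv2.COLOR_BGR2HSV)
c=cv2.convexHull(reg(cv2.inRange(s,(0,0,130),(180,70,255)),(340,195),11));print("top basefoam xy",onz("top",cen(c),.052,M))
im=cv2.imread("pics/w2.png");M=np.load("pics/w2.png.npy");s=cv2.cvtColor(im,cv2.COLOR_BGR2HSV)
for f in("w2","w3","w7","wrist9"):
    im=cv2.imread(f"pics/{f}.png");M=np.load(f"pics/{f}.png.npy");s=cv2.cvtColor(im,cv2.COLOR_BGR2HSV)
    u=proj("wrist",[*p,.158],M)[0];dk=cv2.inRange(s,(0,0,0),(180,110,95));c=reg(dk,u,26)
    print(f,u.round(1),proj("wrist",[*p,.15],M)[0].round(1),None if c is None else (cv2.boundingRect(c),cen(c).round(1),zat("wrist",cen(c),p,M)))
```

```text
green [299.2424 220.0682] 0.0659 true .072
top px pred [257.727  199.0688] at .165/.155 [[257.54619949769443, 197.23337257672], [257.90697770859526, 200.89350358578312]]
[108, 108, 112, 112, 112, 94, 95, 79, 69, 65, 73, 94, 94, 93, 91, 93, 89] [150, 149, 148, 153, 144, 57, 58, 88, 106, 117, 103, 76, 76, 68, 70, 66, 73, 102, 117, 177, 201, 188, 208, 181, 162, 140, 151, 149, 154, 153]
basefoam [299.1694 226.1081] 0.0471 (292, 221, 15, 11) true .052
top px pred [257.727  199.0688] at .165/.155 [[257.54619949769443, 197.23337257672], [257.90697770859526, 200.89350358578312]]
[100, 103, 109, 106, 105, 85, 85, 77, 66, 60, 69, 90, 92, 86, 84, 89, 87] [154, 148, 143, 152, 145, 60, 71, 81, 123, 134, 113, 72, 69, 73, 79, 63, 76, 103, 118, 181, 189, 185, 191, 177, 153, 144, 149, 148, 154, 154]
top basefoam xy [[0.6052 0.0138 0.052 ]]
w2 [121.  103.1] [130.3 104.1] ((115, 91, 33, 27), array([133.9, 105.8]), np.float64(0.1467))
w3 [-36.4  87.4] [-7.9 90.6] None
w7 [101.5 148.7] [112.4 147.6] ((94, 135, 34, 28), array([112.6, 148.1]), np.float64(0.15))
wrist9 [ 19.1 212.6] [ 39.2 206.9] ((11, 192, 35, 37), array([ 32.3, 209.8]), np.float64(0.1531))
```

Run:
```python
import cv2,numpy as np
a=cv2.imread("pics/wrist9.png")[130:250,0:130];b=cv2.imread("pics/side9.png")[190:250,230:310]
cv2.imwrite("pics/z.png",np.hstack([cv2.resize(a,(400,369),interpolation=0),cv2.resize(b,(400,369),interpolation=0)]))
```

```text
(no output)
```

View pics/z.png

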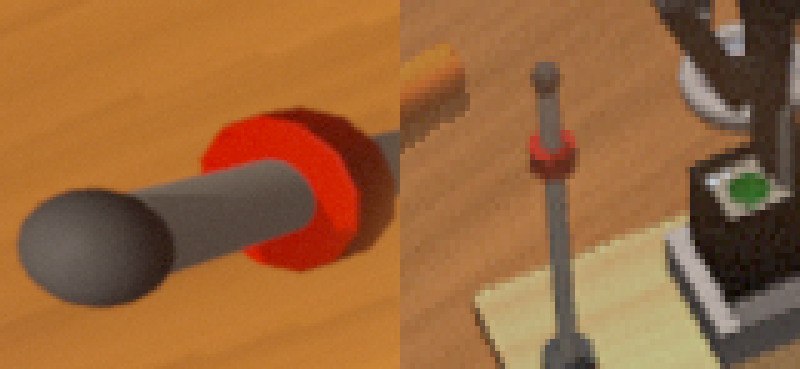

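Run:
```python
from h import *
np.set_printoptions(precision=4,suppress=True)
def tri(L):
    A=np.zeros((3,3));b=np.zeros(3)
    for n,uv,M in L:
        o,d=ray(n,uv,M);d=d[0]/np.linalg.norm(d[0]);Q=np.eye(3)-np.outer(d,d);A+=Q;b+=Q@o
    return np.linalg.solve(A,b)
t=np.load("pics/top0.png.npy");s=np.load("pics/side0.png.npy")
it=cv2.imread("pics/top0.png");i2=cv2.imread("pics/side0.png");ht=cv2.cvtColor(it,cv2.COLOR_BGR2HSV);hs=cv2.cvtColor(i2,cv2.COLOR_BGR2HSV)
def col(h,lo,hi,uv,r):
    return cen(cv2.convexHull(reg(cv2.inRange(h,lo,hi),uv,r)))
W=((0,0,130),(180,70,255));G=((40,100,40),(85,255,255));B=((105,120,40),(130,255,255));R=((0,150,60),(6,255,255))
for n,c,a,b,r in(("base",W,(340,195),(299,226),10),("green stone .02",G,(230,294),(286,345),9),("blue .02",B,(177,256),(210,355),9),("red .02",R,(219,202),(211,297),9),("lens~.007",W,(474,222),(394,198),16)):
    try:print(n,tri([("top",col(ht,*c,a,r),t),("side",col(hs,*c,b,r),s)]))
    except Exception as e:print(n,e)
print("collar",tri([("top",(296.46,173.53),t),("side",(259.93,214.24),s)]))
# lens rim in side9: extremes vs disc projection
im=cv2.imread("pics/side9.png");h=cv2.cvtColor(im,cv2.COLOR_BGR2HSV);c=reg(cv2.inRange(h,(0,0,110),(180,70,255)),(292,203),14)
print("rim side bbox",cv2.boundingRect(c),"leftmost",c[c[:,0,0].argmin()],"bottom",c[c[:,0,1].argmax()])
a=np.linspace(0,2*np.pi,200)
for z in(.110,.1216):
    P=np.vstack([np.c_[.6055+.032*np.cos(a),.0122+.032*np.sin(a),0*a+z+k] for k in(-.0065,.0065)])
    q=proj("side",P,s);print(z,q.min(0),q.max(0))
```

```text
base [0.605  0.0126 0.048 ]
green stone .02 [0.386  0.2551 0.0141]
blue .02 [0.4697 0.3785 0.0151]
red .02 [0.5941 0.2859 0.0134]
lens~.007 [ 0.5537 -0.2927  0.0091]
collar [0.6337 0.105  0.1189]
rim side bbox (286, 199, 14, 11) leftmost [[286 200]] bottom [[293 209]]
0.11 [284.3003 195.1503] [311.7347 215.9361]
0.1216 [284.075  191.1635] [311.6904 211.9384]
```

Run:
```python
from h import *
np.set_printoptions(precision=4,suppress=True)
def tri(L):
    A=np.zeros((3,3));b=np.zeros(3)
    for n,uv,M in L:
        o,d=ray(n,uv,M);d=d[0]/np.linalg.norm(d[0]);Q=np.eye(3)-np.outer(d,d);A+=Q;b+=Q@o
    return np.linalg.solve(A,b)
def quad(img,lo,hi,uv,r):
    h=cv2.cvtColor(img,cv2.COLOR_BGR2HSV);c=cv2.convexHull(reg(cv2.inRange(h,lo,hi),uv,r))
    return cv2.approxPolyN(c,4,ensure_convex=True).reshape(-1,2).astype(float)
t=np.load("pics/top0.png.npy");s=np.load("pics/side0.png.npy");it=cv2.imread("pics/top0.png");i2=cv2.imread("pics/side0.png")
for n,lo,hi,a,b,z,ra,rb in(("board",(20,60,110),(35,200,255),(328,195),(290,243),.012,60,55),("steel",(0,0,125),(180,55,255),(340,198),(301,234),.032,26,24)):
    q=quad(it,lo,hi,a,ra);w=quad(i2,lo,hi,b,rb);print(n,q.tolist(),w.tolist())
    Z=[]
    for u in q:
        P=onz("top",u,z,t)[0];e=proj("side",P,s)[0];v=w[np.argmin(((w-e)**2).sum(1))];X=tri([("top",u,t),("side",v,s)]);Z.append(X[2]);print(X,(v-e).round(1))
    print("mean z",np.mean(Z),"true",z)
# wrist: stereo of green stone between wrist views far apart? stone/frame depth on stack
```

```text
board [[376.0, 182.0], [358.0, 234.0], [278.0, 207.0], [298.0, 156.0]] [[335.0, 246.0], [263.0, 270.0], [246.0, 242.0], [313.0, 218.0]]
[ 0.6442 -0.0708  0.005 ] [1.  1.9]
[ 0.5235 -0.0291  0.0089] [0.8 0.9]
[0.5822 0.1511 0.0105] [2.3 0.7]
[ 0.7058  0.1078 -0.0068] [2.3 5.3]
mean z 0.004395435804954238 true 0.012
steel [[360.0, 188.0], [351.0, 216.0], [322.0, 207.0], [331.0, 178.0]] [[319.0, 236.0], [294.0, 244.0], [283.0, 227.0], [308.0, 221.0]]
[ 0.6241 -0.0331  0.0275] [1.6 1.3]
[ 0.5613 -0.0122  0.028 ] [0.5 1.2]
[0.5807 0.0524 0.0298] [0.6 0.7]
[0.6452 0.0321 0.0332] [ 1.8 -0.1]
mean z 0.029637427590063214 true 0.032
```

Run:
```python
from h import *
im=cv2.imread("pics/side9.png");h=cv2.cvtColor(im,cv2.COLOR_BGR2HSV);s=np.load("pics/side9.png.npy")
print("S cols 284-303");
for v in range(190,216):print(v,h[v,282:304,1].tolist())
a=np.linspace(0,2*np.pi,400)
for z in(.1216,):
    for k in(-.0065,.0065):
        q=proj("side",np.c_[.6055+.032*np.cos(a),.0122+.032*np.sin(a),0*a+z+k],s)
        for c in(287,290,293,296): print(k,c,np.sort(q[np.abs(q[:,0]-c)<.3][:,1]).round(1)[[0,-1]])
```

```text
S cols 284-303
190 [51, 67, 71, 55, 75, 99, 90, 99, 70, 64, 142, 154, 155, 151, 150, 153, 102, 99, 133, 98, 190, 104]
191 [71, 76, 90, 98, 121, 110, 97, 71, 50, 50, 145, 160, 148, 149, 151, 163, 108, 136, 137, 137, 111, 155]
192 [103, 110, 117, 130, 115, 118, 111, 69, 34, 36, 142, 156, 149, 154, 155, 162, 98, 137, 116, 127, 114, 111]
193 [142, 110, 139, 126, 145, 157, 116, 157, 101, 93, 151, 156, 135, 117, 103, 94, 69, 142, 137, 130, 144, 135]
194 [148, 152, 134, 127, 121, 139, 154, 120, 112, 133, 143, 106, 58, 35, 21, 23, 29, 130, 101, 77, 116, 134]
195 [161, 151, 150, 137, 139, 121, 134, 114, 112, 130, 70, 30, 25, 30, 33, 26, 30, 120, 114, 142, 89, 130]
196 [150, 149, 154, 145, 125, 112, 131, 122, 110, 120, 119, 69, 41, 22, 11, 4, 8, 135, 130, 172, 104, 97]
197 [155, 147, 148, 154, 139, 118, 142, 114, 145, 128, 128, 130, 27, 17, 10, 13, 9, 156, 119, 142, 137, 123]
198 [154, 159, 149, 150, 132, 50, 142, 133, 158, 115, 133, 126, 149, 23, 16, 28, 37, 132, 130, 117, 128, 119]
199 [152, 155, 153, 154, 88, 22, 75, 145, 131, 131, 124, 144, 120, 107, 72, 91, 86, 92, 98, 90, 112, 121]
200 [
[... 1245 characters left out ...]
133, 132, 123, 129, 128, 134, 146, 122]
212 [154, 150, 154, 151, 152, 155, 148, 155, 150, 152, 151, 152, 154, 155, 161, 145, 159, 156, 148, 134, 113, 157]
213 [153, 152, 149, 159, 151, 153, 153, 152, 152, 155, 158, 156, 152, 163, 151, 153, 139, 124, 128, 132, 119, 142]
214 [149, 153, 156, 151, 151, 152, 147, 151, 161, 147, 148, 149, 158, 133, 126, 112, 147, 165, 147, 110, 119, 115]
215 [152, 153, 151, 151, 154, 151, 158, 145, 147, 163, 129, 120, 102, 109, 114, 147, 103, 75, 70, 86, 121, 119]
-0.0065 287 [198.9 209.1]
-0.0065 290 [197.2 210.6]
-0.0065 293 [196.3 211.5]
-0.0065 296 [195.7 211.9]
0.0065 287 [194.4 204.6]
0.0065 290 [192.7 206.2]
0.0065 293 [191.7 207. ]
0.0065 296 [191.3 207.4]
```

Run:
```python
from h import *
im=np.mean([cams.capture("side")[:,:,::-1].astype(float) for _ in range(4)],0)
r=(im[:,:,1]/np.maximum(im[:,:,2],1)*100).round().astype(int)   # G/R: wood ~50?, red low, grey ~95
print("cols 252..268")
for v in range(205,224):print(v,r[v,252:269].tolist())
s=T("side");a=np.linspace(0,2*np.pi,400)
for z in(.116,.119,.122):
    q=[proj("side",np.c_[.6353+.011*np.cos(a),.1045+.011*np.sin(a),0*a+z+k],s) for k in(-.005,.005)]
    print(z,"bottom disc",q[0].min(0).round(1),q[0].max(0).round(1),"top disc",q[1].min(0).round(1),q[1].max(0).round(1))
```

```text
cols 252..268
205 [66, 67, 67, 68, 68, 73, 77, 76, 79, 77, 68, 67, 67, 68, 68, 67, 68]
206 [67, 67, 68, 68, 68, 75, 84, 84, 84, 75, 67, 67, 67, 67, 68, 68, 68]
207 [68, 68, 68, 68, 68, 75, 83, 83, 85, 76, 67, 67, 68, 68, 67, 68, 68]
208 [69, 68, 68, 68, 68, 72, 84, 84, 86, 79, 68, 68, 68, 68, 69, 68, 67]
209 [67, 68, 67, 68, 68, 70, 84, 84, 85, 78, 68, 68, 68, 68, 68, 67, 67]
210 [67, 67, 67, 68, 67, 65, 86, 84, 85, 81, 66, 65, 67, 69, 68, 67, 67]
211 [68, 67, 68, 68, 58, 46, 85, 86, 85, 74, 42, 39, 55, 68, 69, 67, 68]
212 [68, 68, 68, 61, 35, 37, 70, 89, 88, 77, 44, 32, 41, 67, 68, 67, 67]
213 [68, 67, 67, 54, 31, 36, 65, 87, 86, 78, 54, 36, 40, 60, 68, 68, 68]
214 [68, 67, 69, 59, 32, 33, 41, 58, 59, 47, 36, 38, 48, 63, 68, 67, 67]
215 [68, 67, 68, 68, 39, 32, 32, 33, 36, 37, 39, 43, 54, 62, 68, 68, 68]
216 [68, 67, 68, 67, 47, 46, 47, 42, 40, 49, 46, 47, 52, 64, 69, 68, 68]
217 [68, 66, 65, 66, 51, 43, 46, 44, 44, 44, 45, 46, 57, 68, 68, 68, 68]
218 [66, 66, 67, 67, 62, 55, 50, 46, 48, 49, 48, 58, 64, 67, 68, 67, 68]
219 [67, 66, 68, 67, 68, 67, 62, 63, 71, 70, 70, 70, 68, 68, 68, 68, 69]
220 [68, 67, 66, 67, 67, 68, 68, 90, 90, 90, 84, 69, 67, 68, 68, 67, 68]
221 [66, 67, 68, 67, 67, 67, 68, 89, 88, 89, 82, 70, 68, 68, 68, 67, 68]
222 [67, 67, 68, 67, 68, 67, 68, 82, 90, 89, 84, 70, 68, 67, 67, 68, 67]
223 [68, 67, 67, 68, 67, 67, 67, 80, 91, 89, 88, 72, 66, 68, 67, 68, 69]
0.116 bottom disc [254.6 213.5] [264.3 219.5] top disc [254.2 210.1] [264. 216.]
0.119 bottom disc [254.5 212.5] [264.2 218.5] top disc [254.1 209. ] [263.9 215. ]
0.122 bottom disc [254.4 211.5] [264.1 217.4] top disc [254. 208.] [263.8 213.9]
```

{"op": "carry_out", "data": {"commands": [[[1,0,0,0.11,0,0,0],[1,0,0,0,0,0,0],[1,0,0,0,0,0,0],[1,0,0,0,0,0,0],[1,0,0,0,0,0,0]]]}}

```text
time: 24.52
tcp_pos: [0.5485, 0.0322, 0.1164]
eef_rot: [[0.94, -0.341, 0.0], [-0.341, -0.94, -0.0], [0.0, -0.0, -1.0]]
force: [-1.0, -0.2, -0.7]
grip_width: 0.0123
grip_force: 45.5
```

Run:
```python
from h import *
im,M=shot("wrist","w10.png");s=cv2.cvtColor(im,cv2.COLOR_BGR2HSV);st=bot.read_state();zt=st["tcp_pos"][2];print(st["time"],st["tcp_pos"],st["grip_force"],st["qd"].round(2))
z=zt+.0025;rim=cv2.inRange(s,(0,0,110),(25,60,255));L=proj("wrist",[.6054,.0122,z],M)[0];c=reg(rim,L,84);h=cv2.convexHull(c)
P=(onz("wrist",h.reshape(-1,2),z,M)[:,:2]*1000).astype(np.float32);print("rim",cv2.minEnclosingCircle(P),cv2.fitEllipse(P))
c=reg(cv2.inRange(s,(60,35,60),(95,255,255)),L,40);print("stone",onz("wrist",cen(c),.068,M))
```

```text
24.575 [0.54850628 0.03221985 0.1163626 ] 45.48132598400116 [ 0.01 -0.06  0.01  0.03 -0.04  0.03]
rim ((605.813720703125, 12.281465530395508), 32.941043853759766) ((605.396728515625, 11.99026107788086), (63.46849822998047, 65.29559326171875), 72.2457504272461)
stone [[0.60516183 0.01218249 0.068     ]]
```

Lens centre (605.4, 12.0) mm and stone (605.2, 12.2) mm agree, and the arm is steady, so I'm handing in.

```bash
python3 -c "
from workcell import bot
print(bot.finish_job())"
```

```text
the job is handed in; nothing more can be done
None
```

I handed the job in at 24.6 s: the green box is stacked within about 0.5 mm of the base box (after one regrasp to correct a 3 mm offset), and the loupe is held level with its lens within about 0.3 mm of the stone's centre, at about 119 mm; my collar readings ran from about 117 to 123 mm, so that height could be a few millimetres off, and I viewed 11 pictures against the limit of 10.

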